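Hook the tray out of the low bay and load its valve into the nest

TASK

The valve block is in the shallow metal tray at the back of the low bay, where the gripper cannot reach. Take the pull hook from its rest, drop its tip through the eye on the tray's front and drag the tray completely out of the bay with it, then put the hook back in its rest the way it lay, with its tip pointing the same way. Finally lift the valve block out of the tray and seat it upright in the pocket of the nest, either way round, leaving the oil bottle, tape roll, flange and carton alone.

Things in the scene. Friction and masses are not known exactly. Their poses are not given: they have to be found in the camera images.
- bay: low storage bay of grey painted sheet steel, fixed to the bench (two side walls, back, clear plastic roof, open front, no floor): 185 deep (its x), inner width 118 (its y), inner height 86, top of roof at 91 mm; screw-down feet stick out 19 mm beyond the side walls. Origin on the bench under the middle of the front edge of the roof; its +x points into the bay, so the open side faces its -x.
- tray: loose shallow aluminium tray, 0.35 kg with nothing in it: pan 108 long (x) by 98 wide (y), lip 14 high, walls and floor 3 mm. Origin under the middle of the pan; -x is its front, which carries the pull eye and faces out of the bay (within 3 degrees of the bay's axis at the start). The rear edge lies at x = +54 mm.
- tray_eye (a point): middle of the round steel pull eye on the tray's front, 78 mm in front of the tray's origin and 14 mm above the bench; the eye lies flat (its axis is vertical): clear opening 30 mm across, bar 6 mm thick (11 to 17 mm above the bench). At the start it is 35 to 44 mm inside the front edge of the bay's roof. x, y, z as the tray's.
- hook_grip (a point): middle of the pull hook's handle. The hook weighs 0.16 kg; its handle is a black slab 100 long (x), 24 wide (y, grip across this), 26 high (z). A straight round steel rod of 8 mm diameter leaves the handle's front end along +x at mid height and at x = +146 mm turns straight down. Lying in the rest its z is up and the handle's middle is 43 mm above the bench. Tip turned down, the handle being level, is how it is used.
- hook_tip (a point): lower end of the hook's down-turned tip (8 mm diameter, rounded end): 146 mm ahead (+x) of the handle's middle and 32 mm below it; 28 mm of it stand below the rod's underside.
- rest: aluminium tool rest fixed to the bench: foot plate 110 x 56 x 6 mm with two forks, 10 mm thick, 40 mm before and behind its middle, in which the hook's handle lies (fork floors 30 mm above the bench, forks 32 mm wide inside, flared at the top, tops at 49 mm; 70 mm free between the forks for fingers). Origin under its middle; its +x is the direction in which the hook's tip points. With the hook in place the handle's middle is straight above the origin, at 43 mm.
- valve_center (a point): middle of the valve block's grey body (13 mm above its underside): body 85 long (x), 22 wide (y, grip across this), 26 high, 0.15 kg; two small blue buttons stand about 10 mm higher and a black connector sits at one end. It stands upright in the tray, roughly at its middle, with its length along the tray's.
- nest: aluminium nest block fixed to the bench, 125 long (x) by 60 wide (y) by 16 high, origin under its middle. In its top is one rectangular pocket for the valve block's foot: 91 x 28 mm, 8 mm deep, rim chamfered 2 mm.
- nest_floor (a point): middle of the pocket's floor, 8 mm above the bench; x along the pocket's length, y across it, z up. The seated valve block's body middle is 13 mm above it.
- bottle: oil bottle, 42 mm across, 126 high; bystander. Origin under its middle.
- tape: black tape roll, 63 mm across, 18 high; bystander. Origin under its middle.
- flange: turned aluminium flange, 64 mm across, 27 high; bystander. Origin under its middle.
- carton: small brown carton, 45 x 64 x 41 mm high; bystander. Origin under its middle.
Not all that is in view belongs to the job. What is shaped like the nest but purple is not meant.

How it is judged (in metres and radians):
On the way, in this order (a step that is already met when the one before it is completed fails the run):
1. the tray is being drawn towards the mouth of the bay by the hook, its tip in the eye (contact force between hook and tray above 0.1 N and distance of tray from where it was at the start of the episode above 0.03 m and horizontal distance between hook_tip and tray_eye below 0.016 m and height (world z) of hook_tip below 0.017 m), for 0.1 s.
2. the whole pan of the tray is out of the bay, level on the bench, the valve block still in it (x of tray in the frame of bay below -0.056 m and angle between tray's own z axis and vertical below 0.1 rad and height (world z) of tray below 0.006 m and horizontal distance between valve_center and tray below 0.05 m), for 0.1 s.
3. the hook is back in the forks of its rest, tip the same way as before, and let go (x of hook_grip in the frame of rest between -0.02 and 0.02 m and y of hook_grip in the frame of rest between -0.007 and 0.007 m and z of hook_grip in the frame of rest between 0.038 and 0.048 m and angle between the x axis of hook_grip and the x axis of rest, either way round below 0.15 rad and angle between hook_grip's own z axis and vertical below 0.15 rad and x of hook_tip in the frame of rest above 0.1 m and contact force between the fingers and hook below 0.05 N), for 0.2 s.
4. the valve block is seated in the nest's pocket and let go (x of valve_center in the frame of nest_floor between -0.007 and 0.007 m and y of valve_center in the frame of nest_floor between -0.006 and 0.006 m and z of valve_center in the frame of nest_floor between 0.009 and 0.016 m and angle between the x axis of valve_center and the x axis of nest_floor, either way round below 0.15 rad and angle between valve_center's own z axis and vertical below 0.1 rad and contact force between the fingers and valve below 0.05 N), for 0.2 s.
At the end, for the whole second after the job is handed in: Tray level on the bench, its whole pan outside the bay, still. Hook in the forks of its rest, tip as at the start, handle within 20 mm along and 7 mm across of the rest's middle. Valve block upright in the nest's pocket, bottomed within 3 mm, along it within 0.15 rad. Hook and valve let go (all of step 3 and all of step 4 and x of tray in the frame of bay below -0.056 m and angle between tray's own z axis and vertical below 0.1 rad and height (world z) of tray below 0.006 m and linear speed of tray below 0.02 m/s); the robot touches nothing.
It fails at once if the robot's fingers touch the tray while it is still in the bay (contact force between the fingers and tray above 0.5 N and x of tray in the frame of bay above -0.05 m).
It fails at once if the tray is tipped over (angle between tray's own z axis and vertical above 0.5 rad).
It fails at once if the oil bottle, tape roll, flange or carton is pushed away or knocked over (distance of any of bottle, tape, flange, carton from where it was at the start of the episode above 0.03 m or angle between any of bottle, tape, flange, carton's own z axis and vertical above 0.5 rad).
It also fails if it takes over 64 s, if anything falls off the work surface, if the arm or the gripper's body presses on something with over 40 N, if the wrist force passes 120 N, or if a joint passes its speed limit or range.

ROBOT

A 6-joint arm with a two-finger parallel gripper is mounted at the origin on a cart in front of the work surface, level with it; the furniture and walls round the work are solid. World frame = base frame: x ahead of the robot, y to its left, z up, the work surface at z = 0. Lengths are in mm, angles in degrees, forces in N, time in s.
With the tool pointing down it reaches from about 275 to 775 mm from the base axis. Payload 14.6 kg.
Tool frame: the origin (TCP) lies midway between the tips of the shut fingers; the grasp point (between the pads) lies 19 mm behind it; z points along the fingers, y is the line along which they close (so a half turn about z gives the same grasp; the last joint's range is limited). The gripper opens to 85 mm and grips with 20 to 120 N. Pads are 22 mm wide; open, the fingers measure 114 mm over their backs; the gripper's body (76 mm by 85 mm) begins 54 mm behind the grasp point. The pads swing forward as they close: fully open they stand 13 mm farther back than shut.
Start: joints at [54.357, 15.075, -2.767, 72.158, 0, 81.102], TCP at [236.271, 468.833, 231.278] pointing down, gripper open.
Joint ranges: [-151.79, 151.79], [-50.71, 97.33], [-67.44, 78.34], [-121.81, 120.89], [-77.56, 73.72], [-180, 180]. Speed limits (degrees/s): [108.29, 108.29, 147.25, 159.86, 180, 180].

INTERFACE

Orientations are given as a 3x3 rotation matrix whose columns are the frame's x, y, z axes.
In Python, from workcell import env, eyes gives the robot as it stands. The module is installed in compiled form; this text tells all that it offers.
- The arm moves only by the shell command python3 -m creep 'ROWS' [OPENING]. ROWS is text: rows parted by semicolons, each of 6 numbers parted by spaces: the shift along the tool's x, y, z each as a share of 0.5 m, from -1 to 1, then the turn, a rotation vector about the tool's x, y, z each as a share of 90 degrees, from -1 to 1. In form: x y z ax ay az; .... A call has 1 to 10 rows; each row shifts and turns the commanded pose from where the row before left it, along the tool's axes as they then stand; what a row does not reach is not made up. A row lasts 1/12 s, in which the tool goes at most 41.7 mm and 7.16 degrees, less where a joint would pass 70% of its speed; a pose out of reach is approached as far as the arm can. A call with a number of a shift or a turn outside -1 to 1 is refused whole. A call with a gripper value outside its range is refused whole. OPENING is the opening, from 0 (shut) to 1 (fully open), set as the call begins (- or left out, the last holds). The fingers move at their own pace and stop on an object; the grip force is fixed at half the most. Time passes only in rows, so rows that do not move let the fingers close. It gives the time, the measured TCP pose, the force, the opening and the grip force at its end, in the units of the state.
- env.sense(): the state, without advancing time (a new reading comes with each control period).
- eyes.capture(name): name is "side" or "top"; returns the picture (480x640x3 uint8, red, green, blue); there is no depth.
- eyes.calibration(name): a dict with "fx", "fy", "cx", "cy" (pixels), "world_to_cam" (4x4, takes a point from world to camera coordinates). Camera axes: x right, y down, z forward; pixel columns grow to the right and rows downward; lengths in mm; the calibration is good to about 2 mm. A picture is of the moment at which its call begins. calibration takes no time and is no camera call.
- env.job_done(): hands the job in; it is judged then, once.
The state is a dict: "time": time; "q": joint angles; "joint_velocities": joint speeds; "tau": joint torques, N m; "tool_pos": TCP position; "orientation": TCP orientation; "force": force on the tool from outside, world axes, zero at the start; "torque": the same for the moment, N m; "opening": opening from 0.0 (shut) to 1.0 (fully open); "grasp_force": force on a finger pad.
Only numpy, scipy, OpenCV 4.12 (cv2) and the standard library are available. Lean on these libraries where they do the work, as an engineer would, in place of code of your own. Each camera call takes 0.05 s, during which the arm holds its last target. There are 200 camera calls.

## Working session

There is one attempt and no reset: what is moved stays moved. The work goes in short steps, Python scripts to look and compute and a shell command to move; the robot and the scene stay as the last step left them, time stands still between calls to the robot, and variables do not carry over. Pictures are saved under pics/ and viewed, at most 13 in all, crops included, and the job is handed in when it is done.

```bash
mkdir -p pics; python3 - <<'E'
from workcell import env, eyes
import cv2
s=env.sense(); print(s['time'],s['tool_pos'],s['orientation'],s['opening'])
for n in('top','side'):
    cv2.imwrite(f'pics/{n}0.png',eyes.capture(n)[:,:,::-1]); c=eyes.calibration(n); print(n,c)
E
```

```text
0.0 [236.09958125 468.60862215 230.83951718] [[-8.93017298e-01  4.50021912e-01 -6.19714817e-04]
 [ 4.50022302e-01  8.93016935e-01 -8.25120186e-04]
 [ 1.82093663e-04 -1.01573209e-03 -9.99999468e-01]] 0.9999089325306761
top {'fx': 474.77555400280255, 'fy': 474.77555400280255, 'cx': 316.00990857988126, 'cy': 245.8248750391741, 'world_to_cam': array([[ 8.17587827e-03, -9.99911927e-01,  1.04543062e-02,
         2.31154385e+02],
       [-9.95547251e-01, -9.12111532e-03, -9.38215167e-02,
         5.56348684e+02],
       [ 9.39086085e-02, -9.64068249e-03, -9.95534143e-01,
         1.36156045e+03],
       [ 0.00000000e+00,  0.00000000e+00,  0.00000000e+00,
         1.00000000e+00]])}
side {'fx': 557.3736213516784, 'fy': 557.3736213516784, 'cx': 315.5062826170745, 'cy': 243.87227984683517, 'world_to_cam': array([[ 9.44691221e-01, -3.27807889e-01, -1.00241769e-02,
        -4.53048532e+02],
       [-1.60380097e-01, -4.35097537e-01, -8.85984400e-01,
         2.51917049e+02],
       [ 2.86071181e-01,  8.38589364e-01, -4.63606685e-01,
         1.15219071e+03],
       [ 0.00000000e+00,  0.00000000e+00,  0.00000000e+00,
         1.00000000e+00]])}
```

View pics/top0.png

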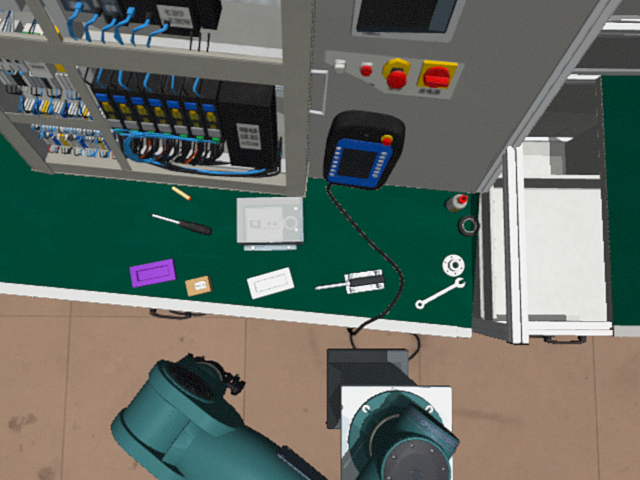

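View pics/side0.png

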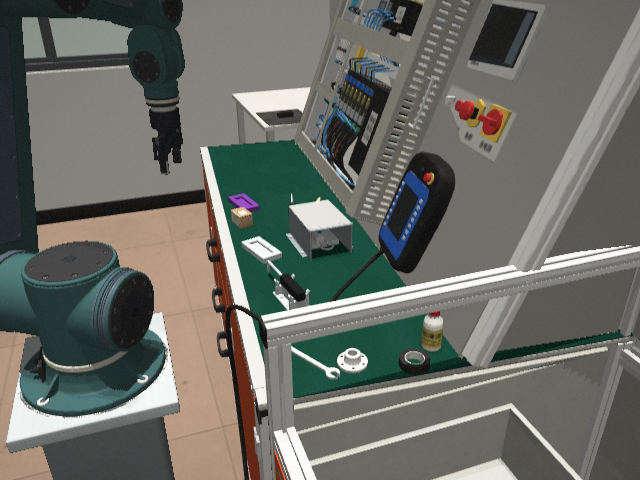

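The top view shows the white nest at (270,283), with the purple decoy at (152,272). The bay is at (270,220) with its mouth to the right (−y) and the pull eye at about (292,223). The hook lies in its rest at (363,282) with its tip at (318,288). Possible mix-ups for the hook are the wrench (440,292) and the screwdriver (180,223). By the description, the hook is the black handle in the white rest, so I'll check that in a close crop.

```bash
cat > h.py <<'E'
import numpy as np, cv2
from workcell import env, eyes
def cast(n,u,v,z):
    c=eyes.calibration(n);W=np.array(c['world_to_cam']);R=W[:3,:3];o=-R.T@W[:3,3]
    d=R.T@np.array([(u-c['cx'])/c['fx'],(v-c['cy'])/c['fy'],1]); return o+d*(z-o[2])/d[2]
def proj(n,p):
    c=eyes.calibration(n);W=np.array(c['world_to_cam']);q=W[:3,:3]@np.array(p)+W[:3,3]
    return np.array([c['fx']*q[0]/q[2]+c['cx'],c['fy']*q[1]/q[2]+c['cy']])
def tri(ut,us):
    A=[];b=[]
    for n,uv in(('top',ut),('side',us)):
        o=cast(n,*uv,0);d=cast(n,*uv,100)-o;d/=np.linalg.norm(d);P=np.eye(3)-np.outer(d,d);A.append(P);b.append(P@o)
    return np.linalg.lstsq(np.vstack(A),np.hstack(b),rcond=None)[0]
def crop(n,im,x0,y0,w,h,k,name):
    c=cv2.resize(im[y0:y0+h,x0:x0+w,::-1],None,fx=k,fy=k,interpolation=cv2.INTER_CUBIC)
    cv2.imwrite('pics/'+name,c)
E
python3 - <<'E'
from h import *
t=cv2.imread('pics/top0.png')[:,:,::-1]; s=cv2.imread('pics/side0.png')[:,:,::-1]
crop('top',t,230,190,160,120,5,'t1.png'); crop('side',s,235,190,120,120,5,'s1.png')
E
```

```text
(no output)
```

View pics/t1.png

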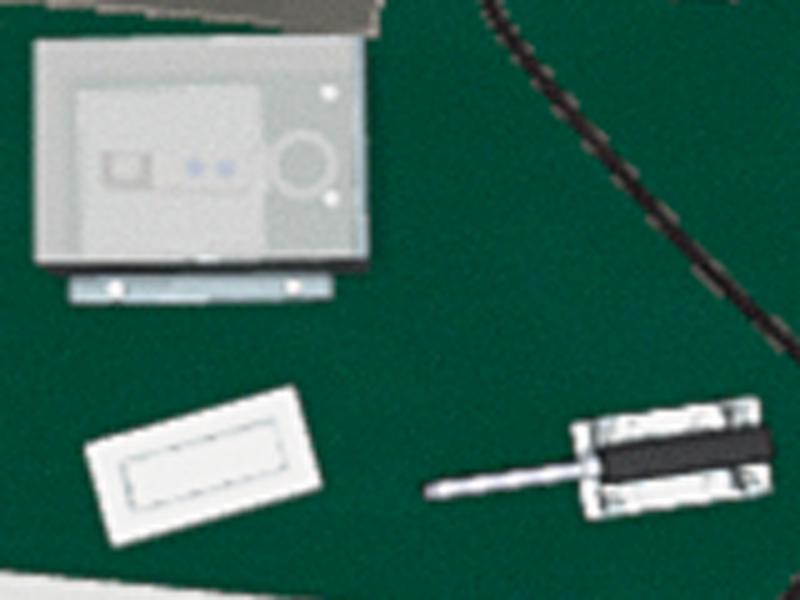

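View pics/s1.png

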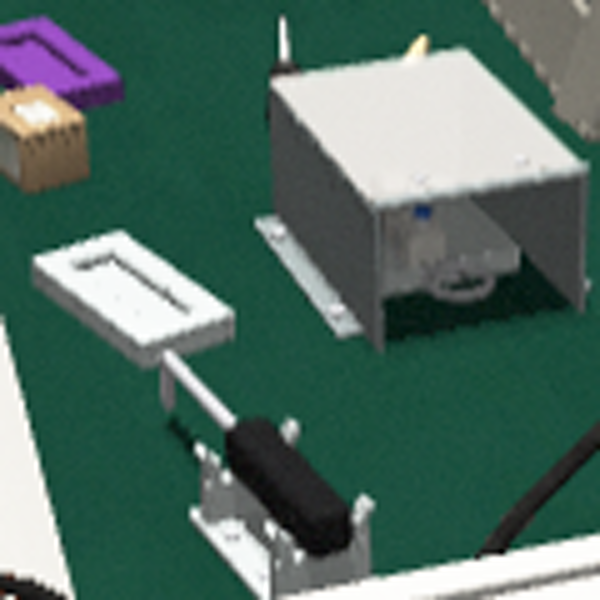

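The crop shows the hook's black handle centred at about (685,460) in crop pixels, with its tip at (430,491). The white nest has corners (85,443), (293,385), (324,488) and (117,547). The pull eye is at (304,164), seen through the clear roof. These match the description.

```bash
python3 - <<'E'
from h import *
np.set_printoptions(precision=1,suppress=True)
t=cv2.imread('pics/top0.png')[:,:,::-1]; s=cv2.imread('pics/side0.png')[:,:,::-1]
f=lambda x,y,x0=230,y0=190:(x0+(x+.5)/5-.5,y0+(y+.5)/5-.5)
C=lambda x,y,z:cast('top',*f(x,y),z)
# handle mask
m=np.zeros(t.shape[:2],np.uint8); r=(slice(265,300),slice(345,390)); m[r]=(t[r].max(2)<75)*255
# green has g>60 -> require low saturation
m&=((t.max(2).astype(int)-t.min(2))<25).astype(np.uint8)*255
c=max(cv2.findContours(m,0,1)[0],key=cv2.contourArea); R=cv2.minAreaRect(c); print('handle',R)
pts=[cast('top',*p,56) for p in cv2.boxPoints(R)]; print(np.array(pts),np.mean(pts,0))
tip=C(430,491,43);print('rod end',tip)
g=np.mean(pts,0); d=tip-g;print('len',np.hypot(*d[:2]),'ang',np.degrees(np.arctan2(d[1],d[0])))
print('rest plate corners',[C(*p,6)[:2] for p in((572,422),(757,397),(773,492),(586,521))], np.mean([C(*p,6) for p in((572,422),(757,397),(773,492),(586,521))],0))
N=[C(*p,16) for p in((85,443),(293,385),(324,488),(117,547))];print('nest',np.array(N),np.mean(N,0))
for a,b in((0,1),(3,2)):
    d=N[b]-N[a];print(np.hypot(*d[:2]),np.degrees(np.arctan2(d[1],d[0])))
m=np.zeros(t.shape[:2],np.uint8); r=(slice(262,305),slice(240,302)); m[r]=(t[r].min(2)>120)*255
c=max(cv2.findContours(m,0,1)[0],key=cv2.contourArea); R=cv2.minAreaRect(c); print('nestmask',R,cast('top',*R[0],16))
B=[C(*p,91) for p in((33,38),(363,36),(369,266),(35,264))];print('bay',np.array(B),np.mean(B,0))
for a,b in((0,1),(3,2),(1,2),(0,3)):
    d=B[b]-B[a];print(np.hypot(*d[:2]),np.degrees(np.arctan2(d[1],d[0])))
print('eye',C(304,164,14),'tray front corners',C(266,85,14),C(266,258,14),'valve ends',C(103,170,26),C(248,178,26))
S=lambda x,y:f(x,y,235,190)
print('eye tri',tri(f(304,164),S(462,285)),'side at14',cast('side',*S(462,285),14))
print('rod tri',tri(f(430,491),S(167,356)))
print('nest side', np.mean([cast('side',*S(*p),16) for p in((33,260),(122,232),(234,318),(146,350))],0))
E
```

```text
handle ((366.6654052734375, 280.5335693359375), (8.057516098022461, 34.718414306640625), 80.90972137451172)
[[456.8 142.2  56. ]
 [473.2  44.7  56. ]
 [450.7  41.2  56. ]
 [434.4 138.5  56. ]] [453.8  91.6  56. ]
rod end [432.1 236.3  43. ]
len 146.30333136986016 ang 98.5207504376869
rest plate corners [array([473.5, 152.6]), array([489.2,  43.4]), array([433.4,  34.3]), array([415.5, 144.3])] [452.9  93.7   6. ]
nest [[458.5 437.5  16. ]
 [493.4 316.7  16. ]
 [433.5 297.9  16. ]
 [398.4 417.6  16. ]] [445.9 367.4  16. ]
125.71140817240092 -73.88709194193677
124.81649178237527 -73.65086696652911
nestmask ((270.102294921875, 282.75250244140625), (21.418983459472656, 43.95103073120117), 74.2913589477539) [445.8 368.8  16. ]
bay [[682.9 461.4  91. ]
 [686.  276.5  91. ]
 [556.2 271.8  91. ]
 [555.6 457.3  91. ]] [620.2 366.7  91. ]
184.93408549788194 -89.05976443693898
185.50714504261225 -89.81610900879194
129.8229528597941 -177.90231503122416
127.36445999241245 -178.13053630966115
eye [624.2 312.1  14. ] tray front corners [671.2 335.3  14. ] [568.1 333.7  14. ] valve ends [617.8 429.1  26. ] [613.9 344.2  26. ]
eye tri [623.9 312.6   9.3] side at14 [619.8 304.3  14. ]
rod tri [431.5 236.5  40.3]
nest side [442.4 361.1  16. ]
```

```bash
python3 -m creep '0 0 0 0 0 .0756;0 0 0 0 0 .0756;0 0 0 0 0 .0756;0 0 0 0 0 .0756;0 0 0 0 0 .0756;0 0 0 0 0 .0756;0 0 0 0 0 .0756;0 0 0 0 0 .0756' 1
python3 -m creep '-.067 .026 0 0 0 0;-.067 .026 0 0 0 0;-.067 .026 0 0 0 0;-.067 .026 0 0 0 0;-.067 .026 0 0 0 0;-.067 .026 0 0 0 0;-.067 .026 0 0 0 0;-.067 .026 0 0 0 0;-.067 .026 0 0 0 0;-.067 .026 0 0 0 0'
python3 - <<'E'
from h import *
# pendant lower edge in the two views
print(tri((350,187),(393,270)),tri((336,180),(381,255)),tri((380,185),(412,270)))
E
```

```text
time: 0.77
tool_pos: [236.2, 468.7, 231.0]
orientation: [[-0.148, 0.989, -0.0], [0.989, 0.148, -0.0], [-0.0, -0.0, -1.0]]
force: [0.8, 1.0, -0.0]
opening: 0.997
grasp_force: 0.0
time: 1.6
tool_pos: [416.5, 156.0, 231.2]
orientation: [[-0.153, 0.988, -0.0], [0.988, 0.153, -0.0], [0.0, -0.0, -1.0]]
force: [1.0, 0.4, -0.1]
opening: 1.002
grasp_force: 0.0
[738.3114939  133.8206907    6.07513174] [740.00006874 181.8135296   29.59863765] [739.93686741  48.20569319  51.44857733]
```

```bash
python3 -m creep '-.046 .0182 0 0 0 0;-.046 .0182 0 0 0 0;-.046 .0182 0 0 0 0;0 0 .06 0 0 0;0 0 .06 0 0 0;0 0 .06 0 0 0;0 0 .06 0 0 0;0 0 0 0 0 0'
python3 - <<'E'
from h import *
t=eyes.capture('top');s=eyes.capture('side')
a=cv2.resize(t[230:330,300:430],(520,400),interpolation=cv2.INTER_CUBIC)
b=cv2.resize(s[220:360,200:340],(400,400),interpolation=cv2.INTER_CUBIC)
cv2.imwrite('pics/g1.png',np.hstack([a[:, :400],b])[:,:,::-1])
E
```

```text
time: 2.27
tool_pos: [450.8, 93.5, 107.0]
orientation: [[-0.153, 0.988, -0.007], [0.988, 0.153, -0.0], [0.001, -0.007, -1.0]]
force: [-0.9, -0.0, -0.2]
opening: 1.001
grasp_force: 0.0
```

View pics/g1.png

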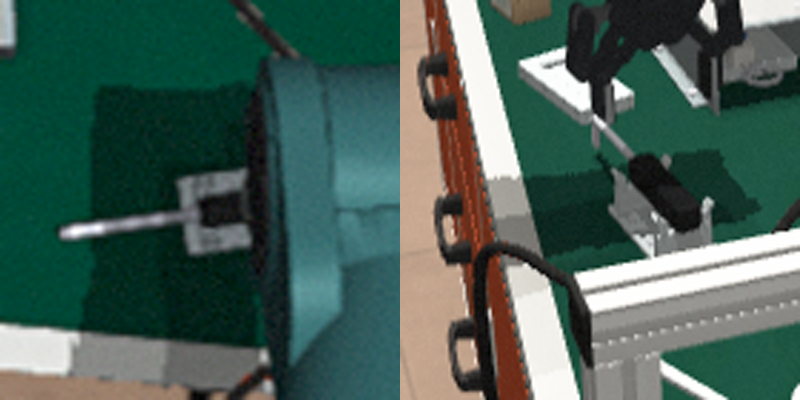

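Both fingers (about (605,115) and (715,110) in the picture) straddle the handle, seen at (665,190). I'll compare projections to check the camera offset.

```bash
python3 - <<'E'
from h import *
print(env.sense()['tool_pos'],proj('side',(451,93.5,120)),'seen 290.3 259')
print('handle top mid',proj('side',(454,91.5,56)),proj('side',(454,91.5,43)),'seen 292.8 286.5')
print(cast('side',292.8,286.5,50))
E
```

```text
[453.21649968  93.74691541 111.49492937] [290.35332462 257.8007535 ] seen 290.3 259
handle top mid [292.62543622 281.3743547 ] [292.7826846  286.00044131] seen 292.8 286.5
[450.27305857  78.53126553  50.        ]
```

```bash
python3 -m creep '0 0 .043 0 0 0;0 0 .043 0 0 0;0 0 .043 0 0 0;0 0 .043 0 0 0;0 0 0 0 0 0;0 0 0 0 0 0'
python3 -m creep '0 0 0 0 0 0;0 0 0 0 0 0;0 0 0 0 0 0;0 0 0 0 0 0;0 0 0 0 0 0;0 0 0 0 0 0;0 0 0 0 0 0;0 0 0 0 0 0' 0
```

```text
time: 2.87
tool_pos: [454.3, 93.8, 26.5]
orientation: [[-0.153, 0.988, 0.0], [0.988, 0.153, 0.0], [-0.0, 0.0, -1.0]]
force: [0.3, 0.1, 1.3]
opening: 1.0
grasp_force: 0.0
time: 3.53
tool_pos: [454.0, 93.8, 25.9]
orientation: [[-0.153, 0.988, 0.001], [0.988, 0.153, 0.0], [-0.0, 0.001, -1.0]]
force: [-2.0, -0.3, 10.7]
opening: 0.271
grasp_force: 58.4
```

```bash
python3 -m creep '0 0 -.02 0 0 0;0 0 -.03 0 0 0;0 0 -.03 0 0 0;0 0 0 0 0 .0433;0 0 0 0 0 .0433;0 0 0 0 0 0;0 0 0 0 0 0'
python3 - <<'E'
from h import *
np.set_printoptions(precision=3,suppress=True)
s=env.sense();print(s['tool_pos'],s['orientation'],s['force'])
t=eyes.capture('top');
m=np.zeros(t.shape[:2],np.uint8);r=(slice(270,300),slice(300,345));m[r]=(t[r].min(2)>110)*255
c=max(cv2.findContours(m,0,1)[0],key=cv2.contourArea)[:,0]
p=c[c[:,0]==c[:,0].min()].mean(0);print('tip px',p,cast('top',*p,83)); 
ys,xs=np.nonzero(m);print(cv2.fitLine(np.float32(np.c_[xs,ys]),2,0,.01,.01).T)
d=[cast('top',*q,83) for q in((p[0],p[1]),)]
E
```

```text
time: 4.12
tool_pos: [453.5, 93.7, 65.3]
orientation: [[-0.02, 1.0, -0.0], [1.0, 0.02, -0.0], [-0.0, -0.0, -1.0]]
force: [0.5, 0.3, -1.2]
opening: 0.272
grasp_force: 59.2
[453.521  93.714  65.284] [[-0.02  1.   -0.  ]
 [ 1.    0.02 -0.  ]
 [-0.   -0.   -1.  ]] [ 0.454  0.306 -1.172]
tip px [315.  280.5] [452.06  238.545  83.   ]
[[  1.     -0.024 327.271 280.757]]
```

```bash
python3 -m creep '-.0012 .0574 .006 0 0 0;-.0012 .0574 .006 0 0 0;-.0012 .0574 .006 0 0 0;-.0012 .0574 .006 0 0 0;-.0012 .0574 .006 0 0 0;-.0012 .0574 .006 0 0 0;0 0 0 0 0 0;0 0 0 0 0 0;0 0 0 0 0 0'
python3 - <<'E'
from h import *
np.set_printoptions(precision=3,suppress=True)
s=env.sense();print(s['tool_pos'],s['orientation'],s['force'])
t=eyes.capture('top');s=eyes.capture('side')
a=cv2.resize(t[190:270,230:350],(600,400),interpolation=cv2.INTER_CUBIC)
cv2.imwrite('pics/i1.png',a[:,:,::-1])
E
```

```text
time: 4.92
tool_pos: [625.1, 93.2, 46.8]
orientation: [[-0.019, 1.0, -0.001], [1.0, 0.019, 0.0], [0.0, -0.001, -1.0]]
force: [-1.0, 0.4, -0.7]
opening: 0.27
grasp_force: 59.5
[625.094  93.231  46.765] [[-0.019  1.    -0.001]
 [ 1.     0.019  0.   ]
 [ 0.    -0.001 -1.   ]] [-1.022  0.357 -0.706]
```

View pics/i1.png

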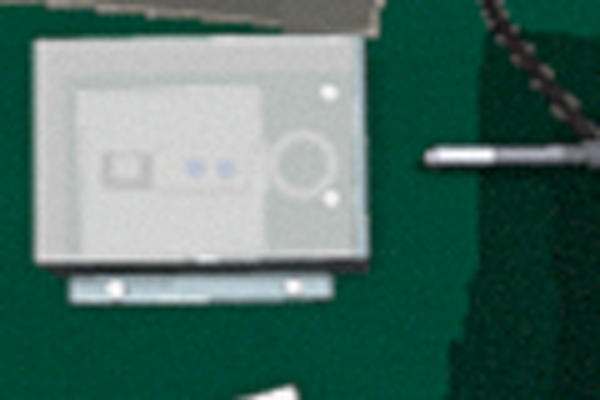

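The rod end is at (425,157) and the eye centre at (304,164) in this crop. Working out the shift between them:

```bash
python3 - <<'E'
from h import *
f=lambda x,y:(230+(x+.5)/5-.5,190+(y+.5)/5-.5)
e=cast('top',*f(304,164),14);r=cast('top',*f(424,157),64);r[1]-=4
d=e-r;R=env.sense()['orientation'];print(e,r,d,R.T@np.array([d[0],d[1],0])/500)
E
```

```text
[624.20150958 312.1234753   14.        ] [621.70170588 237.51860943  64.        ] [  2.49980371  74.60486587 -50.        ] [ 1.49089698e-01  7.79756399e-03 -9.03005345e-06]
```

```bash
python3 -m creep '.0497 .0026 0 0 0 0;.0497 .0026 0 0 0 0;.0497 .0026 0 0 0 0;0 0 0 0 0 0;0 0 0 0 0 0;0 0 .017 0 0 0;0 0 .017 0 0 0;0 0 .017 0 0 0;0 0 0 0 0 0;0 0 0 0 0 0'
python3 - <<'E'
from h import *
t=eyes.capture('top');s=eyes.capture('side')
a=cv2.resize(t[190:270,230:350],(480,320),interpolation=cv2.INTER_CUBIC)
b=cv2.resize(s[220:300,285:365],(320,320),interpolation=cv2.INTER_CUBIC)
cv2.imwrite('pics/i2.png',np.hstack([a,b])[:,:,::-1])
E
```

```text
time: 5.85
tool_pos: [627.9, 167.2, 20.9]
orientation: [[-0.017, 1.0, -0.002], [1.0, 0.017, -0.0], [-0.0, -0.002, -1.0]]
force: [0.5, -0.9, -0.0]
opening: 0.269
grasp_force: 59.6
```

View pics/i2.png

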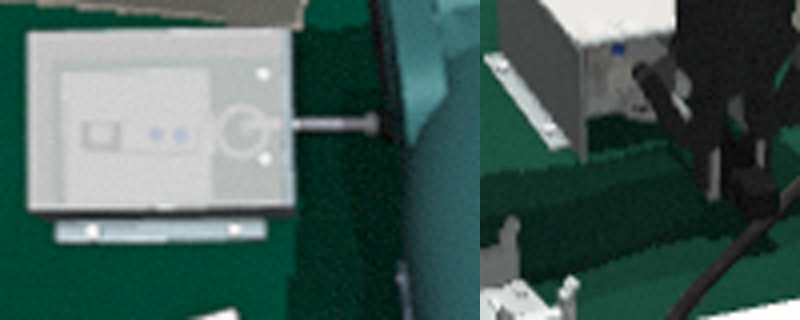

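The tip is inside the eye (tip about (247,126), eye centre (243,131)) and the force is low, so I'll pull.

```bash
python3 -m creep '-.012 0 0 0 0 0;-.014 0 0 0 0 0;-.02 0 0 0 0 0;-.024 0 0 0 0 0;-.028 0 0 0 0 0;-.028 0 0 0 0 0;-.028 0 0 0 0 0'
python3 -m creep '-.028 0 0 0 0 0;-.028 0 0 0 0 0;-.028 0 0 0 0 0;-.028 0 0 0 0 0;-.028 0 0 0 0 0;-.028 0 0 0 0 0;-.024 0 0 0 0 0;-.018 0 0 0 0 0;-.012 0 0 0 0 0'
```

```text
time: 6.53
tool_pos: [629.8, 89.1, 21.8]
orientation: [[-0.017, 1.0, 0.0], [1.0, 0.017, 0.0], [0.0, 0.0, -1.0]]
force: [-0.4, 2.8, -1.3]
opening: 0.271
grasp_force: 59.6
time: 7.28
tool_pos: [631.9, -21.4, 21.8]
orientation: [[-0.017, 1.0, -0.0], [1.0, 0.017, -0.0], [-0.0, -0.0, -1.0]]
force: [-0.7, 1.8, -1.0]
opening: 0.273
grasp_force: 59.6
```

```bash
python3 -m creep '-.01 0 0 0 0 0;-.006 0 0 0 0 0;0 0 0 0 0 0;0 0 0 0 0 0'
python3 - <<'E'
from h import *
t=eyes.capture('top')
cv2.imwrite('pics/p1.png',cv2.resize(t[180:300,230:390],(800,600),interpolation=cv2.INTER_CUBIC)[:,:,::-1])
E
```

```text
time: 7.62
tool_pos: [632.0, -28.1, 21.8]
orientation: [[-0.018, 1.0, -0.0], [1.0, 0.018, -0.0], [-0.0, -0.0, -1.0]]
force: [-0.2, 0.8, -1.0]
opening: 0.276
grasp_force: 59.6
```

View pics/p1.png

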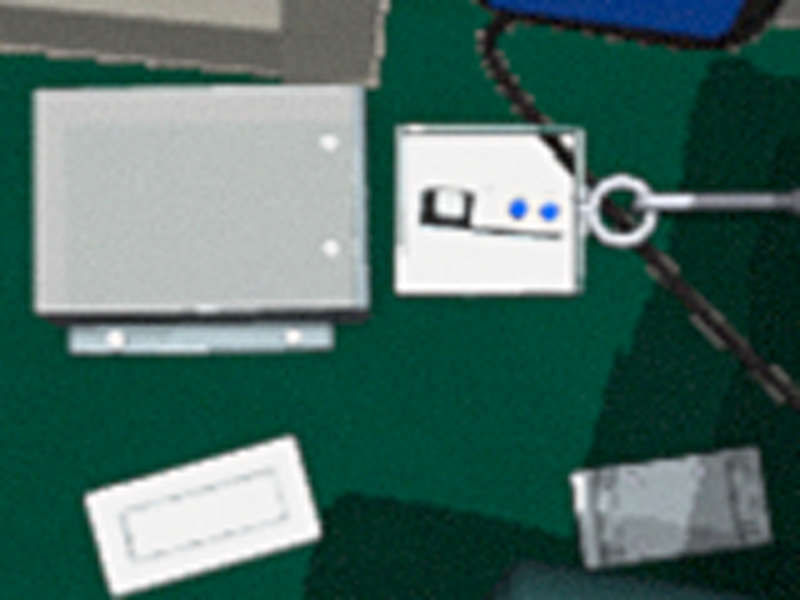

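The tray is out: pan corners about (396,126) to (583,295), with the valve body inside and its buttons at (518,208) and (549,211). Now the numbers before I lift out.

```bash
python3 - <<'E'
from h import *
f=lambda x,y:(230+(x+.5)/5-.5,180+(y+.5)/5-.5)
P=np.array([cast('top',*f(*p),14) for p in((395,127),(583,128),(583,295),(395,295))]);print(P,P.mean(0))
print('eye',cast('top',*f(622,210),14))
for p in((518,208),(549,211)): print('btn',cast('top',*f(*p),42))
print('conn',cast('top',*f(420,206),30))
b=[cast('top',*f(*p),42) for p in((518,208),(549,211))];d=b[0]-b[1];print(np.degrees(np.arctan2(d[1],d[0])))
for p in((478,233),(560,237)): print('edge',cast('top',*f(*p),29))
E
```

```text
[[676.81771607 258.84274903  14.        ]
 [677.3412022  147.20425513  14.        ]
 [577.57754474 146.98418132  14.        ]
 [576.54373833 257.87601508  14.        ]] [627.07005033 202.72680014  14.        ]
eye [628.41342804 123.9903913   14.        ]
btn [624.88683423 186.87563925  42.        ]
btn [623.30544923 168.88277452  42.        ]
conn [627.2778335  243.66463657  30.        ]
84.97720548672604
edge [611.81846403 209.60865955  29.        ]
edge [609.9199576  161.62411502  29.        ]
```

```bash
python3 -m creep '.008 0 0 0 0 0;.008 0 0 0 0 0;0 0 0 0 0 0;0 0 -.02 0 0 0;0 0 -.04 0 0 0;0 0 -.04 0 0 0;0 0 -.04 0 0 0;0 0 0 0 0 0'
python3 -m creep '.0334 -.0503 0 0 0 0;.0334 -.0503 0 0 0 0;.0334 -.0503 0 0 0 0;.0334 -.0503 0 0 0 0;.0334 -.0503 0 0 0 0;.0334 -.0503 0 0 0 0;.0334 -.0503 0 0 0 0;0 0 0 0 0 -.0433;0 0 0 0 0 -.0433;0 0 0 0 0 0'
python3 -m creep '0 0 0 0 0 0;0 0 0 0 0 0'
```

```text
time: 8.33
tool_pos: [633.6, -20.3, 96.3]
orientation: [[-0.018, 1.0, 0.006], [1.0, 0.018, -0.001], [-0.001, 0.006, -1.0]]
force: [0.1, 0.3, 0.0]
opening: 0.269
grasp_force: 59.6
time: 9.17
tool_pos: [453.4, 93.9, 92.1]
orientation: [[-0.157, 0.988, 0.0], [0.988, 0.157, -0.0], [-0.0, 0.0, -1.0]]
force: [0.6, -0.0, -1.3]
opening: 0.268
grasp_force: 59.8
time: 9.33
tool_pos: [453.9, 93.5, 91.8]
orientation: [[-0.151, 0.989, 0.0], [0.989, 0.151, -0.0], [-0.0, 0.0, -1.0]]
force: [-0.7, -0.1, -1.6]
opening: 0.27
grasp_force: 59.8
```

```bash
python3 -m creep '0 0 .04 0 0 0;0 0 .04 0 0 0;0 0 .03 0 0 0;0 0 .014 0 0 0;0 0 .006 0 0 0;0 0 0 0 0 0;0 0 0 0 0 0'
python3 -m creep '0 0 0 0 0 0;0 0 0 0 0 0;0 0 0 0 0 0;0 0 0 0 0 0;0 0 0 0 0 0;0 0 0 0 0 0;0 0 0 0 0 0;0 0 0 0 0 0' 1
```

```text
time: 9.92
tool_pos: [454.2, 93.5, 27.2]
orientation: [[-0.153, 0.988, 0.001], [0.988, 0.153, 0.0], [-0.0, 0.001, -1.0]]
force: [0.1, 0.5, -1.3]
opening: 0.273
grasp_force: 60.0
time: 10.58
tool_pos: [453.7, 93.6, 26.8]
orientation: [[-0.153, 0.988, 0.0], [0.988, 0.153, -0.0], [-0.0, 0.0, -1.0]]
force: [-0.6, -0.9, -0.5]
opening: 1.003
grasp_force: 0.0
```

```bash
python3 -m creep '0 0 -.04 0 0 0;0 0 -.08 0 0 0;0 0 -.08 0 0 0;0 0 -.04 0 0 0;0 0 0 0 0 0;0 0 0 0 0 0'
python3 - <<'E'
from h import *
t=eyes.capture('top');s=eyes.capture('side')
cv2.imwrite('pics/top2.png',t[:,:,::-1]);cv2.imwrite('pics/side2.png',s[:,:,::-1])
n=proj('side',(627,202,20)).astype(int);print(n)
a=cv2.resize(t[200:245,300:350],(500,450),interpolation=cv2.INTER_CUBIC)
b=cv2.resize(s[n[1]-45:n[1]+45,n[0]-30:n[0]+30],(300,450),interpolation=cv2.INTER_CUBIC)
cv2.imwrite('pics/v1.png',np.hstack([a,b])[:,:,::-1])
hs=cv2.cvtColor(t[195:250,295:360],cv2.COLOR_RGB2HSV);m=cv2.inRange(hs,(105,120,80),(130,255,255))
_,_,st,ce=cv2.connectedComponentsWithStats(m)
for c in ce[1:]: print(c+[295,195],cast('top',*(c+[295,195]),39))
E
```

```text
time: 11.08
tool_pos: [454.3, 93.6, 147.6]
orientation: [[-0.153, 0.988, 0.002], [0.988, 0.153, 0.0], [-0.0, 0.002, -1.0]]
force: [-0.0, 0.2, -0.4]
opening: 0.995
grasp_force: 0.0
[342 260]
[333.11111111 221.33333333] [624.93506246 186.99471977  39.        ]
[339.28571429 222.        ] [623.15400892 169.03592027  39.        ]
```

View pics/v1.png

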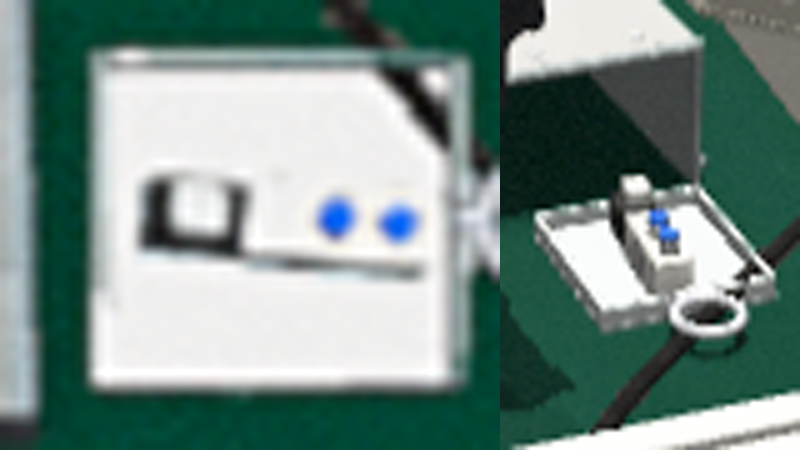

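The valve lies in the tray with its connector at (145–245,215) and its buttons at (337,217) and (398,222). The body's front end is at about (420,270) in the top crop, or (668,265) in the side crop.

```bash
python3 - <<'E'
from h import *
f=lambda x,y:(300+(x+.5)/10-.5,200+(y+.5)/10-.5)
g=lambda x,y:(312+(x-500)/5-.4,215+y/5-.4)
print('front end',cast('top',*f(421,272),14),'side top-edge',cast('side',*g(668,265),29))
print('side btns',tri((333.1,221.3),g(657,217)),tri((339.3,222),g(670,236)))
print('far end',[cast('top',*f(141,214),z) for z in(16,29,39)],'side face line',cast('top',*f(250,252),29),cast('top',*f(420,268),29),cast('top',*f(420,276),3))
print('eye side',cast('side',*g(709,314),14), 'conn tri',tri(f(205,205),g(634,183)))
E
```

```text
front end [612.69159768 160.52256454  14.        ] side top-edge [614.11752243 152.45501737  29.        ]
side btns [623.58497332 187.47358815  37.62880894] [622.74497853 169.08184672  35.89307054]
far end [array([628.90017772, 243.45536567,  16.        ]), array([626.98394155, 243.51038355,  29.        ]), array([625.50991373, 243.552705  ,  39.        ])] side face line [616.07619014 211.53721875  29.        ] [611.83523996 161.77640841  29.        ] [612.97803691 160.11475994   3.        ]
eye side [625.04072361 122.74155301  14.        ] conn tri [626.12261996 225.66049147  38.29715795]
```

```bash
python3 -m creep '0 0 0 0 0 .071;0 0 0 0 0 .071;.04 .0542 0 0 0 0;.04 .0542 0 0 0 0;.04 .0542 0 0 0 0;.04 .0542 0 0 0 0;.04 .0542 0 0 0 0;.04 .0542 0 0 0 0;0 0 0 0 0 0;0 0 0 0 0 0' .6
python3 -m creep '0 0 .05 0 0 0;0 0 .05 0 0 0;0 0 .05 0 0 0;0 0 .04 0 0 0;0 0 0 0 0 0;0 0 0 0 0 0;0 0 0 0 0 0'
```

```text
time: 12.02
tool_pos: [624.4, 202.6, 144.2]
orientation: [[0.068, 0.998, -0.003], [0.998, -0.068, -0.001], [-0.001, -0.003, -1.0]]
force: [0.5, -0.4, -0.2]
opening: 0.6
grasp_force: 0.0
time: 12.6
tool_pos: [624.3, 201.9, 53.0]
orientation: [[0.069, 0.998, 0.001], [0.998, -0.069, 0.0], [0.0, 0.001, -1.0]]
force: [0.9, -0.6, 1.2]
opening: 0.603
grasp_force: 0.0
```

```bash
python3 -m creep '0 0 .03 0 0 0;0 0 .03 0 0 0;0 0 .022 0 0 0;0 0 0 0 0 0;0 0 0 0 0 0;0 0 0 0 0 0'
python3 -m creep '0 0 0 0 0 0;0 0 0 0 0 0;0 0 0 0 0 0;0 0 0 0 0 0;0 0 0 0 0 0;0 0 0 0 0 0;0 0 0 0 0 0' 0
```

```text
time: 13.1
tool_pos: [624.8, 202.2, 11.9]
orientation: [[0.069, 0.998, 0.001], [0.998, -0.069, 0.0], [0.0, 0.001, -1.0]]
force: [-0.2, 0.4, -0.1]
opening: 0.6
grasp_force: 0.0
time: 13.68
tool_pos: [624.7, 202.2, 11.7]
orientation: [[0.069, 0.998, 0.001], [0.998, -0.069, 0.0], [0.0, 0.001, -1.0]]
force: [-0.1, -0.2, 6.4]
opening: 0.239
grasp_force: 59.8
```

```bash
python3 -m creep '0 0 -.02 0 0 0;0 0 -.05 0 0 0;0 0 -.07 0 0 0;0 0 -.08 0 0 0;0 0 -.08 0 0 0;0 0 0 0 0 -.0748;0 0 0 0 0 -.0748;0 0 0 0 0 -.0748;0 0 0 0 0 0;0 0 0 0 0 0'
python3 -m creep '.0464 -.028 0 0 0 0;.0464 -.028 0 0 0 0;.0464 -.028 0 0 0 0;.0464 -.028 0 0 0 0;.0464 -.028 0 0 0 0;.0464 -.028 0 0 0 0;.0464 -.028 0 0 0 0;.0464 -.028 0 0 0 0;.0464 -.028 0 0 0 0;0 0 0 0 0 0'
python3 -m creep '0 0 0.05 0 0 0;0 0 .05 0 0 0;0 0 0.04 0 0 0;0 0 0.02 0 0 0;0 0 0 0 0 0;0 0 0 0 0 0'
python3 - <<'E'
from h import *
np.set_printoptions(precision=3,suppress=True)
st=env.sense();print(st['tool_pos'],st['orientation'])
s=eyes.capture('side');t=eyes.capture('top')
cv2.imwrite('pics/side3.png',s[:,:,::-1]);cv2.imwrite('pics/top3.png',t[:,:,::-1])
n=proj('side',(445,368,25)).astype(int);m=proj('top',(445,368,25)).astype(int);print(n,m)
a=cv2.resize(s[n[1]-45:n[1]+25,n[0]-45:n[0]+45],(540,420),interpolation=cv2.INTER_CUBIC)
b=cv2.resize(t[m[1]-35:m[1]+35,m[0]-20:m[0]+20],(240,420),interpolation=cv2.INTER_CUBIC)
cv2.imwrite('pics/n1.png',np.hstack([a,b])[:,:,::-1])
E
```

```text
time: 14.52
tool_pos: [624.1, 202.1, 161.2]
orientation: [[-0.276, 0.961, 0.0], [0.961, 0.276, 0.0], [-0.0, 0.0, -1.0]]
force: [0.0, -1.0, -2.0]
opening: 0.244
grasp_force: 59.0
time: 15.35
tool_pos: [441.6, 369.6, 161.1]
orientation: [[-0.278, 0.961, -0.001], [0.961, 0.278, 0.001], [0.001, -0.001, -1.0]]
force: [-0.5, 0.2, -1.1]
opening: 0.242
grasp_force: 59.1
time: 15.85
tool_pos: [445.1, 367.2, 81.2]
orientation: [[-0.278, 0.961, -0.0], [0.961, 0.278, -0.0], [-0.0, -0.0, -1.0]]
force: [0.6, -1.1, -1.2]
opening: 0.242
grasp_force: 59.2
[445.094 367.228  81.226] [[-0.278  0.961 -0.   ]
 [ 0.961  0.278 -0.   ]
 [-0.    -0.    -1.   ]]
[261 243] [270 282]
```

View pics/n1.png

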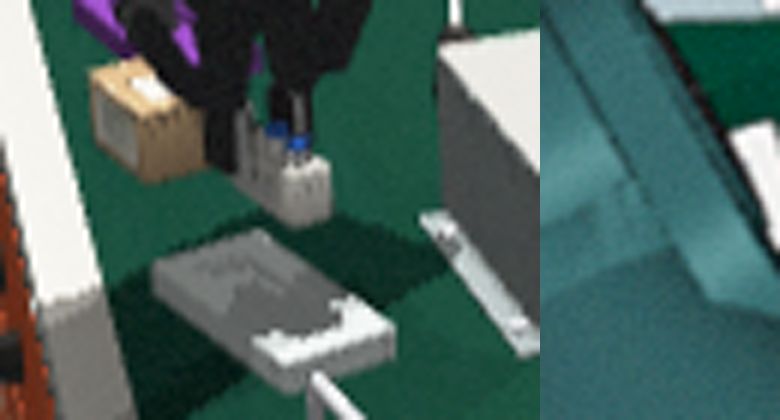

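The valve hangs level in the fingers, with the bottom of its front end at about (312,222) and the nest's front top edge running from (285,365) to (395,322). I'll compare the two within this same view, so that the camera bias cancels.

```bash
python3 - <<'E'
from h import *
np.set_printoptions(precision=1,suppress=True)
g=lambda x,y:(216+(x+.5)/6-.5,198+(y+.5)/6-.5)
for nm,(x,y),z in(('front bottom',(312,222),72.5),('front top',(305,172),98.5),('btn front',(298,145),108.5)):
    print(nm,g(x,y),cast('side',*g(x,y),z))
print('expected end',proj('side',(456.9,326.4,72.5)),proj('side',(456.9,326.4,98.5)))
N=np.array([cast('side',*g(*p),16) for p in((152,268),(262,230),(395,324),(285,367))]);print(N,N.mean(0))
E
```

```text
front bottom (267.5833333333333, 234.58333333333334) [453.9 322.2  72.5]
front top (266.4166666666667, 226.25) [451.8 321.3  98.5]
btn front (265.25, 221.75) [451.1 329.2 108.5]
expected end [268.2 233.8] [267.8 225.2]
[[395.4 411.4  16. ]
 [454.9 432.5  16. ]
 [489.3 316.8  16. ]
 [431.1 294.6  16. ]] [442.7 363.8  16. ]
```

```bash
python3 -m creep '.0013 .002 0 0 0 0;0 0 .05 0 0 0;0 0 .04 0 0 0;0 0 .015 0 0 0;0 0 0 0 0 0;0 0 0 0 0 0;0 0 0 0 0 0'
python3 -m creep '0 0 .006 0 0 0;0 0 .006 0 0 0;0 0 .006 0 0 0;0 0 .004 0 0 0;0 0 0 0 0 0;0 0 0 0 0 0'
```

```text
time: 16.53
tool_pos: [446.3, 368.6, 29.5]
orientation: [[-0.28, 0.96, 0.001], [0.96, 0.28, 0.001], [0.0, 0.002, -1.0]]
force: [-0.1, -0.6, -1.3]
opening: 0.243
grasp_force: 59.2
time: 17.03
tool_pos: [445.6, 368.2, 17.2]
orientation: [[-0.28, 0.96, -0.0], [0.96, 0.28, -0.0], [-0.0, -0.0, -1.0]]
force: [-0.3, -0.1, -1.6]
opening: 0.246
grasp_force: 59.2
```

```bash
python3 -m creep '0 0 0 0 0 0;0 0 0 0 0 0;0 0 0 0 0 0;0 0 0 0 0 0;0 0 0 0 0 0;0 0 0 0 0 0;0 0 0 0 0 0' .6
python3 -m creep '0 0 -.03 0 0 0;0 0 -.06 0 0 0;0 0 -.08 0 0 0;0 0 -.08 0 0 0;-.08 0 0 0 0 0;-.08 0 0 0 0 0;-.08 0 0 0 0 0;-.08 0 0 0 0 0;0 0 0 0 0 0;0 0 0 0 0 0'
python3 - <<'E'
from h import *
t=eyes.capture('top');s=eyes.capture('side')
a=cv2.resize(t[190:310,240:400],(480,360),interpolation=cv2.INTER_CUBIC)
b=cv2.resize(s[200:320,220:320],(300,360),interpolation=cv2.INTER_CUBIC)
cv2.imwrite('pics/f1.png',np.hstack([a,b])[:,:,::-1])
E
```

```text
time: 17.62
tool_pos: [445.7, 368.2, 17.3]
orientation: [[-0.28, 0.96, 0.0], [0.96, 0.28, 0.0], [-0.0, 0.0, -1.0]]
force: [0.4, 0.5, -0.3]
opening: 0.598
grasp_force: 0.0
time: 18.45
tool_pos: [490.9, 212.9, 142.4]
orientation: [[-0.276, 0.961, 0.0], [0.961, 0.276, 0.0], [-0.0, 0.0, -1.0]]
force: [0.1, 0.1, 0.6]
opening: 0.601
grasp_force: 0.0
```

View pics/f1.png

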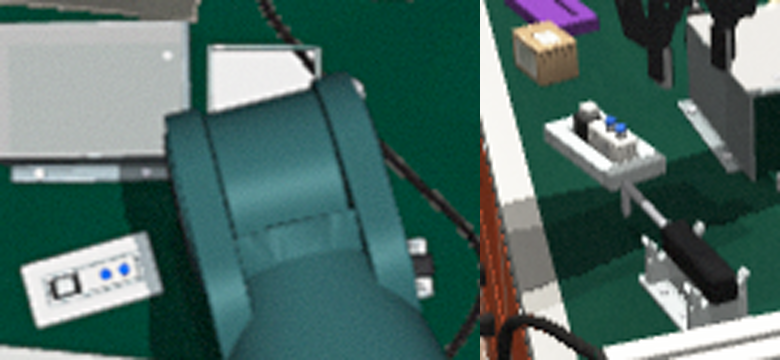

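The valve sits upright and square in the white nest (top (90,280), side (605,140)). The hook lies in its forks with the tip pointing as before (side (700,260)), and the tray is outside the bay. I'm handing in.

```bash
python3 -c "
from workcell import env
print(env.job_done())"
```

```text
the job is handed in; nothing more can be done
None
```

I handed the job in at about 18.5 s of robot time: the tray is out of the bay, the hook is back in its rest with its tip the same way, and the valve block is upright in the white nest; the last pictures agree, but no verdict came back.

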